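Put the dial probe away in its storage vial

ROBOT

A 6-joint arm with a two-finger parallel gripper is mounted at the origin on a cart in front of the work surface, level with it; the furniture and walls round the work are solid. World frame = base frame: x ahead of the robot, y to its left, z up, the work surface at z = 0. Lengths are in m, angles in rad, forces in N, time in s.
With the tool pointing down it reaches from about 0.4 to 0.825 m from the base axis. Payload 7 kg.
Tool frame: the origin (TCP) lies between the finger pads; the fingertips stand 17 mm ahead of it and the grasp point (between the pads) lies 2 mm behind it; x points along the fingers, z is the direction in which the jaws open and shut, and the axes are right-handed (so a half turn about x gives the same grasp; the last joint's range is limited). The gripper opens to 88 mm and grips with 3 to 60 N. Pads are 19 mm wide; open, the fingers measure 130 mm over their backs; the gripper's body (78 mm by 193 mm) begins 47 mm behind the grasp point.
Start: joints at [1.389, 0.359, 0.012, 0, -1.224, -0.288], TCP at [0.306, 0.602, 0.244] pointing down, gripper open.
Joint ranges: [-3.07, 3.07], [-1.43, 2.12], [-1.02, 1.25], [-3.03, 1.67], [-3.05, -0], [-3.03, 3.03]. Speed limits (rad/s): [2.39, 2.39, 3.01, 3.14, 3.14, 3.14].

INTERFACE

Orientations are given as [roll, pitch, yaw] about the fixed x, y, z axes, in that order (R = Rz(yaw) Ry(pitch) Rx(roll)).
In Python, from station import * gives the robot as it stands.
- The arm moves only by the tool step_arm, never from a script. Its argument "deltas" is a list of rows, each a list of 5 numbers: the shift along the tool's x, y, z in cm, then the turn about the tool's x in degrees, then the closure, from 0 (fully open) to 1 (shut). In form: [[dx, dy, dz, roll, fingers], ...]. A call has exactly 10 rows; each row is the pose to reach, as a shift and turn from the pose commanded when the call began, along the tool's axes at that moment; what a row does not reach only later rows make up. A row lasts 1/12 s, in which the tool goes at most 41.7 mm and 7.16 degrees, less where a joint would pass 70% of its speed; a pose out of reach is approached as far as the arm can. A call with a gripper value outside its range is refused whole. The fingers move at their own pace and stop on an object; "squeeze" is the grip in N (left out, the last holds). Time passes only in rows, so rows that repeat a pose let the fingers close, or fill a call up. It gives the time, the measured TCP pose, the force and the opening at its end, in the units of the state.
- get_state(): the state, without advancing time (a new reading comes with each control period).
- grab_frame(name): name is "scene" or "top" or "wrist"; returns a dict with "pixels" (420x560x3 uint8, red, green, blue), "range_z" (420x560 float32, m along the optical axis (not along the pixel's ray), 0 where there is no reading), "fx", "fy", "cx", "cy" (pixels), "view" (4x4, takes a point from world to camera coordinates); the wrist camera has in their place "hand_eye" (4x4, takes a point from camera to tool coordinates, whose origin is the TCP and whose axes are the tool frame's). Camera axes: x right, y down, z forward; pixel columns grow to the right and rows downward; lengths in m; the calibration is good to about 2 mm. A picture is of the moment at which its call begins: read the wrist's pose just before it.
- job_done(): hands the job in, once; it reports no verdict.
Trained networks look in the newest picture that a camera, given by its name, has taken for a name from the list of things; names that differ only in an ending like _2 or _b are one class to them, and where a whole thing is asked for, a point or a joint stands for the part that bears it (a point fixed in the world has none). Each returns a list of dicts, best first, with "conf" (0 to 1); they miss things now and then, are a little off and sometimes report something else, mostly with a low value. They report only what shows in the picture. A call takes as long as a camera call. They do not tell look-alikes from the thing itself.
- boxes_of(thing, camera): "extent" ([left, top, right, bottom] in pixels, round what is visible of it).
- masks_of(thing, camera): "mask" (420x560 bool, what is visible of it) and "extent" ([left, top, right, bottom] in pixels, round what is visible of it).
The state is a dict: "t": time; "q": joint angles; "qd": joint speeds; "joint_efforts": joint torques, N m; "eef_pos": TCP position; "ee_rot": TCP orientation; "force": force on the tool from outside, world axes, zero at the start; "moment": the same for the moment, N m; "width": finger opening in m.
Only numpy, scipy, OpenCV 4.12 (cv2) and the standard library are available. Lean on these libraries where they do the work, as an engineer would, in place of code of your own. Each camera call takes 0.05 s, during which the arm holds its last target.

TASK

Put the dial probe away for storage. First set the open vial upright and fully down in the round pocket of the stand and let go of it; then draw the probe out of its rest tube and push its stem down through the narrow opening of the vial until the probe's collar sits on the vial's mouth. Leave the vial in the stand with the probe upright in it, and leave everything else where it stands.

Things in the scene. Friction and masses are not known exactly. Their poses are not given: they have to be found in the camera images.
- vial_center (a point): Centre (42 mm above its underside) of the open vial: loose, amber glass, 84 mm tall, 80 to 150 g, body 34 mm in diameter up to 64 mm, then narrowing to a 24 mm neck; white insert in its mouth. z up. Starts upright on the table; it and the stoppered vial may stand in either of two places. Grip it across the body 40 to 58 mm above its underside.
- vial_mouth (a point): Centre of the open vial's opening, level with its flat 24 mm rim, on its axis 84 mm above its underside. The opening, in a white plastic insert, is round, 10 mm across and 14 mm long; below it the vial is 30 mm wide inside.
- follower (a joint): The cork disc inside the open vial, free to slide down but stiff: it takes about 3 N to push and stays where it is left. 0 m: its top lies 30 mm below the mouth; grows as it is pushed down, to at most 0.040. The probe's tip pushes it ahead to about 0.030 when the collar sits on the mouth.
- probe_grip (a point): Middle of the black grip of the dial probe, where to grip it; on the axis, 82 mm above the tip, 22 mm above the collar's underside. Loose, 106 mm tall, 50 to 85 g; black grip 20 mm in diameter, 36 mm tall; above it a dial cap 24 mm in diameter, 6 mm thick. z points from tip to dial. Starts upright in the rest tube, collar on the tube's top.
- probe_collar (a point): Centre of the underside of the probe's flat steel collar (22 mm in diameter, 4 mm thick, just under the grip), 60 mm above the tip.
- probe_tip (a point): Lower end of the probe's stem: steel, 6 mm in diameter, 60 mm long, tapered at the tip (3.6 mm across at the end, full width 8 mm up).
- rest_top (a point): Centre of the top of the fixed, dark steel rest tube in which the probe stands: tube 26 mm in diameter, bore 11 mm, top 68 mm above the table, on a round foot 64 mm in diameter, 6 mm thick.
- stand_hole0 (a point): Centre of the mouth of the pocket in the stand: a fixed aluminium block 90 x 90 x 24 mm on the table; the pocket is round, 37 mm in diameter with a 2 mm chamfer, 18 mm deep, so that a vial in it stands 6 mm above the table. Stand and rest tube may change places.
- closed_vial_center (a point): Centre, 42 mm above its underside, of the other vial: the same amber glass vial, but closed by a black stopper, 92 mm tall in all. Loose; to be left alone.
- tin: Closed round aluminium tin standing loose on the table, 57 mm in diameter, 38 mm tall, origin at the centre of its underside. To be left alone.
Mind the look-alikes: they are no part of the job. Leave any green or pink look-alike of the part that bears stand_hole0 alone.

How it is judged:
By the outcome, as a careful person would: the job done as asked, in the order asked, and still so for the second after the job is handed in, with the robot touching nothing.
It also fails if it takes over 64 s, if anything falls off the work surface, if the arm or the gripper's body presses on something with over 40 N, if the wrist force passes 120 N, or if a joint passes its speed limit or range.

## Working session

There is one attempt and no reset: what is moved stays moved. The work goes in short steps, Python scripts to look and compute and a tool call to move; the robot and the scene stay as the last step left them, time stands still between calls to the robot, and variables do not carry over. Pictures are saved under pics/ and viewed, and the job is handed in when it is done.

Besides the shell and the picture viewer there is one more tool, called as name(argument=value, ...) on one line, values as JSON. step_arm: Moves the arm, as the interface text tells. Its arguments: {"type":"object","properties":{"deltas":{"type":"array"},"squeeze":{"type":"number"}},"required":["deltas"]}

```bash
ls; mkdir -p pics
cat > h.py <<'E'
from station import *
import numpy as np, cv2
from scipy.spatial.transform import Rotation as R
def save(f,name,crop=None,s=1):
    im=cv2.cvtColor(f["pixels"],cv2.COLOR_RGB2BGR)
    if crop: im=im[crop[1]:crop[3],crop[0]:crop[2]]
    if s!=1: im=cv2.resize(im,None,fx=s,fy=s,interpolation=cv2.INTER_CUBIC)
    cv2.imwrite("pics/"+name,im)
def c2w(f,st=None):
    if "view" in f: return np.linalg.inv(f["view"])
    T=np.eye(4); T[:3,:3]=R.from_euler('xyz',st["ee_rot"]).as_matrix(); T[:3,3]=st["eef_pos"]
    return T@f["hand_eye"]
def cloud(f,st=None):
    v,u=np.mgrid[:420,:560]; z=f["range_z"]
    P=np.stack([(u-f["cx"])/f["fx"]*z,(v-f["cy"])/f["fy"]*z,z],-1)
    M=c2w(f,st); return P@M[:3,:3].T+M[:3,3]
E
python3 - <<'E'
from h import *
st=get_state(); print(st)
for n in ["scene","top","wrist"]:
    s=get_state(); f=grab_frame(n); save(f,n+"0.png"); np.savez(n+"0.npz",**f,**{"s_"+k:v for k,v in s.items()})
    for t in ["vial_center","probe_grip","stand_hole0","closed_vial_center","rest_top","tin"]:
        print(n,t,[(b["conf"],b["extent"]) for b in boxes_of(t,n)][:4])
print(get_state()["t"])
E
```

```text
pics
{'t': 0.0, 'q': array([ 1.38910755e+00,  3.59442809e-01,  1.10690577e-02, -3.67328157e-04,
       -1.22411214e+00, -2.88091912e-01]), 'qd': array([-1.05062443e-03, -1.53215121e-03,  3.74598788e-04,  9.93300167e-04,
       -5.97718782e-05,  1.08218342e-04]), 'joint_efforts': array([-1.18738695e-03, -5.82705116e+01,  2.93058211e+01,  6.99716136e+00,
        6.69296103e-03, -1.60646036e-04]), 'eef_pos': array([0.30537872, 0.60145233, 0.24258785]), 'ee_rot': array([ 0.08651953,  1.56907183, -1.95418259]), 'force': array([ 1.46531409,  0.12387162, -0.79245386]), 'moment': array([-0.0211557 ,  0.04363656, -0.00690085]), 'width': 0.08764324679598254}
scene vial_center [(0.68, [313.4, 230.1, 326.8, 262.8])]
scene probe_grip [(0.78, [350.1, 309.0, 362.5, 331.3]), (0.72, [338.6, 327.5, 365.0, 360.5])]
scene stand_hole0 [(0.8, [343.7, 216.4, 389.8, 254.0]), (0.77, [289.2, 267.7, 344.8, 315.9]), (0.63, [229.0, 221.0, 275.4, 262.2])]
scene closed_vial_center [(0.88, [191.9, 181.2, 203.7, 210.8])]
scene rest_top [(0.72, [350.9, 305.2, 361.3, 331.7]), (0.67, [336.7, 325.5, 366.0, 361.8])]
scene tin [(0.71, [285.6, 209.9, 307.5, 234.3])]
top vial_center []
top probe_grip [(0.56, [397.3, 242.3, 405.7, 252.1])]
top stand_hole0 [(0.8, [333.7, 216.7, 367.0, 246.0]), (0.76, [314.5, 133.8, 346.6, 172.4]), (0.72, [248.1, 217.8, 283.3, 254.9]), (0.56, [381.5, 240.4, 403.8, 256.6])]
top closed_vial_center [(0.61, [185.7, 235.7, 197.1, 247.0])]
top rest_top [(0.53, [379.7, 240.6, 402.8, 258.7])]
top tin [(0.71, [266.9, 178.5, 285.1, 199.4])]
wrist vial_center []
wrist probe_grip []
wrist stand_hole0 []
wrist closed_vial_center []
wrist rest_top []
wrist tin []
1.05
```

View pics/scene0.png

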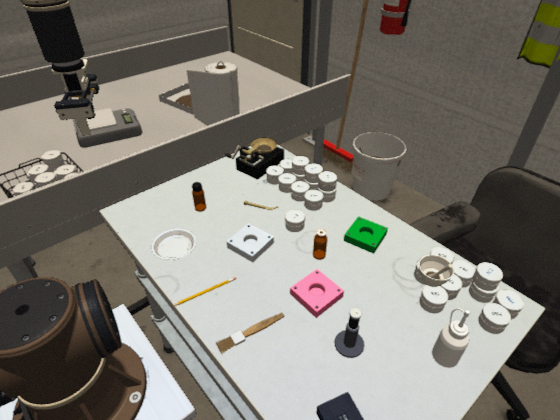

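View pics/top0.png

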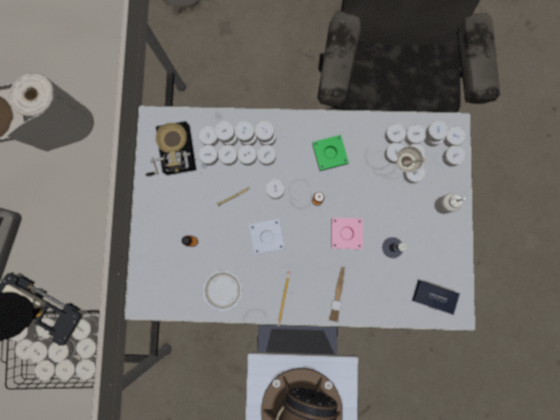

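View pics/wrist0.png

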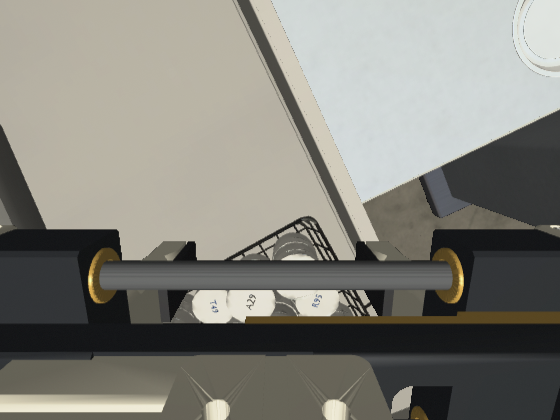

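The scene picture shows the open amber vial (white mouth) at (320,244). The stoppered one is at (199,196). The stands are aluminium at (250,241), green at (366,234) and pink at (316,291). The probe stands in its rest tube at (352,330), and the tin at (295,219) is among other tins. In the top view the open vial is at (318,199), the aluminium stand at (266,236), the probe at (400,246) and the stoppered vial at (190,241).

Run:
```python
from h import *
f={k:v for k,v in np.load("top0.npz").items()}; g={k:v for k,v in np.load("scene0.npz").items()}
P=cloud(f);Q=cloud(g)
print("cam pos",c2w(f)[:3,3],c2w(g)[:3,3])
for n,(u,v) in dict(vial=(318,199),stand=(266,236),probe=(400,246),closed=(190,241),tin=(275,189),green=(331,152),pink=(347,233)).items():
    print(n,P[v,u])
def blob(P,c,r,z0,z1):
    m=(np.hypot(P[...,0]-c[0],P[...,1]-c[1])<r)&(P[...,2]>z0)&(P[...,2]<z1); return P[m]
for nm,PP in (("top",P),("scene",Q)):
  for n,(u,v),r,z0,z1 in [("vial",(318,199),.05,.05,.1),("vialtop",(318,199),.05,.075,.1),("stand",(266,236),.09,.018,.03),("probe",(400,246),.05,.1,.15),("probecap",(400,246),.05,.105,.15),("rest",(400,246),.06,.02,.065),("closed",(190,241),.05,.03,.1),("standtable",(250,262),.03,-.02,.02)]:
    b=blob(PP,P[v,u],r,z0,z1)
    if len(b): print(nm,n,len(b),b.mean(0).round(4),b.min(0).round(4),b.max(0).round(4),((b.min(0)+b.max(0))/2).round(4))
save(f,"topc.png",(170,140,430,270),3)
save(g,"scenec.png",(180,160,400,370),3)
```

```text
cam pos [0.44008775 0.0485741  1.26408402] [ 0.05848188 -0.51223     0.76733181]
vial [ 0.59757139 -0.03100973  0.08381161]
stand [0.4924478  0.11683007 0.00510271]
probe [ 0.47096655 -0.25320708  0.113883  ]
closed [0.46918329 0.32490576 0.08639894]
tin [0.62998843 0.0930025  0.03860799]
green [ 0.75422762 -0.0734385   0.00325161]
pink [ 0.50843556 -0.1254597  -0.00140259]
top vial 111 [ 0.6031 -0.0317  0.0731] [ 0.5884 -0.0493  0.05  ] [ 0.6211 -0.0175  0.0881] [ 0.6048 -0.0334  0.0691]
top vialtop 49 [ 0.6046 -0.0325  0.0832] [ 0.5929 -0.0424  0.075 ] [ 0.6151 -0.0222  0.0881] [ 0.604  -0.0323  0.0816]
top stand 794 [0.4903 0.1147 0.0236] [0.4381 0.0618 0.0181] [0.5428 0.1669 0.0298] [0.4905 0.1144 0.024 ]
top probe 62 [ 0.4696 -0.2587  0.1133] [ 0.4601 -0.2695  0.1015] [ 0.4795 -0.2477  0.1187] [ 0.4698 -0.2586  0.1101]
top probecap 61 [ 0.4696 -0.2588  0.1135] [ 0.4601 -0.2695  0.1071] [ 0.4795 -0.2477  0.1187] [ 0.4698 -0.2586  0.1129]
top rest 34 [ 0.4685 -0.2494  0.044 ] [ 0.458  -0.2551  0.0208] [ 0.4813 -0.2466  0.0646] [ 0.4697 -0.2509  0.0427]
top closed 146 [0.4705 0.331
[... 433 characters left out ...]
081 ]
scene stand 795 [0.4876 0.1092 0.0242] [0.4357 0.0589 0.018 ] [0.5426 0.1648 0.0283] [0.4891 0.1119 0.0231]
scene probe 130 [ 0.4667 -0.2631  0.113 ] [ 0.457  -0.2736  0.1003] [ 0.4803 -0.2508  0.1178] [ 0.4687 -0.2622  0.109 ]
scene probecap 116 [ 0.4672 -0.2627  0.1142] [ 0.457  -0.2736  0.1055] [ 0.4803 -0.2508  0.1178] [ 0.4687 -0.2622  0.1117]
scene rest 150 [ 0.4606 -0.2669  0.0428] [ 0.4548 -0.275   0.02  ] [ 0.477  -0.2521  0.0643] [ 0.4659 -0.2635  0.0422]
scene closed 228 [0.4666 0.3262 0.0648] [0.4536 0.3168 0.0303] [0.4859 0.3465 0.0946] [0.4698 0.3316 0.0625]
scene standtable 275 [0.4137 0.1624 0.0005] [ 0.3852  0.1343 -0.0036] [0.4423 0.1919 0.0163] [0.4137 0.1631 0.0063]
```

View pics/topc.png

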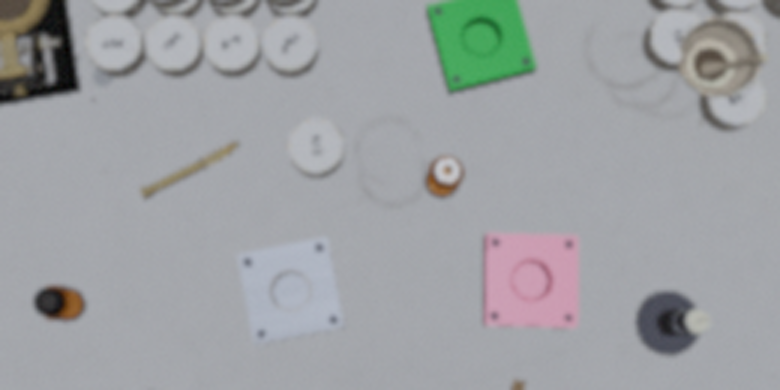

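View pics/scenec.png

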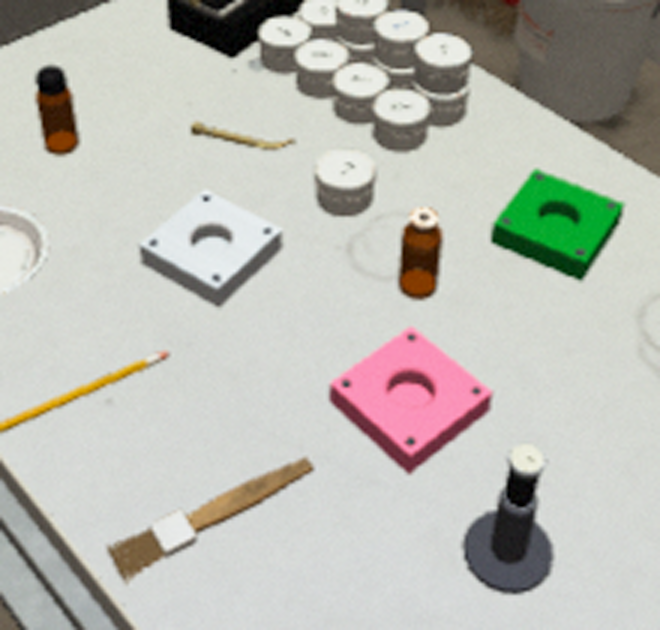

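Candidates for the open vial are the white-mouthed one at scene (320,244) and the black-stoppered one at (199,196). The first matches the description, and the crop confirms its white insert with a hole. For the stand I choose the aluminium block at (250,241), not the green (366,234) or pink (316,291). For the tin-like lids there is nothing to do.

```bash
cat >> h.py <<'E'
def d(target,st=None):
    "cm in tool axes from the current TCP to target TCP"
    st=st or get_state(); Rm=R.from_euler('xyz',st["ee_rot"]).as_matrix()
    return (Rm.T@(np.array(target)-st["eef_pos"])*100).round(2)
E
python3 - <<'E'
from h import *
st=get_state(); print(st["t"],R.from_euler('xyz',st["ee_rot"]).as_matrix().round(3))
f=np.load("wrist0.npz"); print(f["hand_eye"].round(3),f["fx"],f["cx"],f["cy"])
print(d([.601,-.036,.2442])); print(np.linalg.norm(st["eef_pos"][:2]))
E
```

```text
1.05 [[ 0.     0.892 -0.453]
 [ 0.    -0.453 -0.892]
 [-1.    -0.    -0.   ]]
[[ 0.001 -0.247  0.969 -0.142]
 [ 0.001 -0.969 -0.247  0.067]
 [ 1.     0.001 -0.    -0.   ]
 [ 0.     0.     0.     1.   ]] 306.77899717278893 275.47590617285164 211.67277575684935
[-0.06 55.22 43.5 ]
0.6749772775515954
```

step_arm(deltas=[[0, 2.8, 2.2, 0, 0], [0, 5.6, 4.4, 0, 0], [0, 8.4, 6.6, 0, 0], [0, 11.2, 8.8, 0, 0], [0, 14, 11, 0, 0], [0, 16.8, 13.2, 0, 0], [0, 19.6, 15.4, 0, 0], [0, 22.4, 17.6, 0, 0], [0, 25.2, 19.8, 0, 0], [0, 28, 22, 0, 0]])

```text
t: 1.88
eef_pos: [0.4561, 0.2773, 0.2439]
ee_rot: [2.889, 1.57, 0.849]
force: [1.1, 0.7, -1.0]
width: 0.0874
```

step_arm(deltas=[[0, 2.7, 2.1, 0, 0], [0, 5.4, 4.2, 0, 0], [0, 8.1, 6.3, 0, 0], [0, 10.8, 8.4, 0, 0], [0, 13.5, 10.5, 0, 0], [0, 16.2, 12.6, 0, 0], [0, 18.9, 14.7, 0, 0], [0, 21.6, 16.8, 0, 0], [0, 24.3, 18.9, 0, 0], [0, 27, 21, 0, 0]])

```text
t: 2.72
eef_pos: [0.6019, -0.0322, 0.2438]
ee_rot: [2.269, 1.57, 0.229]
force: [0.6, 0.5, -0.2]
width: 0.0877
```

```bash
cat >> h.py <<'E'
def look(name):
    import time
    s=get_state(); f=grab_frame("wrist"); save(f,name)
    print("t",s["t"],"pos",s["eef_pos"].round(4),"rot",s["ee_rot"].round(4),"F",s["force"].round(2),"w",round(s["width"],4))
    return s,f,cloud(f,s)
E
python3 - <<'E'
from h import *
s,f,P=look("w1.png")
ms=boxes_of("vial_center","wrist"); print([(m["conf"],m["extent"]) for m in ms])
np.savez("w1.npz",P=P)
m=(P[...,2]>.078)&(P[...,2]<.1)&(np.hypot(P[...,0]-.603,P[...,1]+.034)<.04)
b=P[m]; print(len(b),b.mean(0),(b.min(0)+b.max(0))/2,b.min(0),b.max(0))
m=(P[...,2]>.04)&(P[...,2]<.06)&(np.hypot(P[...,0]-.603,P[...,1]+.034)<.04)
b=P[m]; print(len(b),b.min(0),b.max(0))
print(d([.603,-.034,.244],s))
E
```

```text
t 2.7167 pos [ 0.6019 -0.0322  0.2438] rot [2.2692 1.5703 0.2287] F [ 0.57  0.47 -0.16] w 0.0877
[(0.89, [259.0, 170.1, 292.0, 207.0])]
389 [ 0.60617162 -0.03338969  0.08450474] [ 0.60570552 -0.03314076  0.08258893] [ 0.59376714 -0.04499289  0.07803621] [ 0.61764391 -0.02128862  0.08714165]
112 [ 0.59731939 -0.04988109  0.04009347] [ 0.62263476 -0.024613    0.05990046]
[-0.02  0.18  0.11]
```

View pics/w1.png

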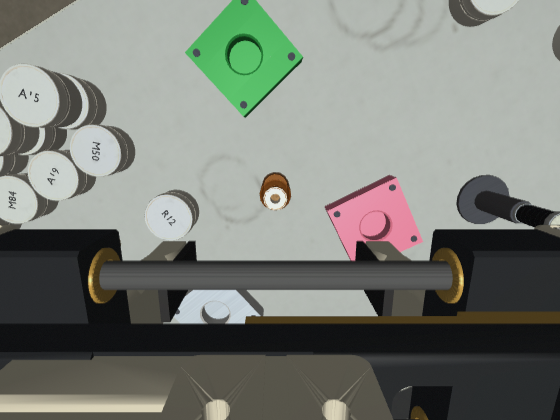

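The open vial is at wrist pixel (275,197), between the tin (170,215) and the pink stand. I'll descend to the grip height.

step_arm(deltas=[[2, 0.35, 0, 0, 0], [5, 0.35, 0, 0, 0], [8, 0.35, 0, 0, 0], [11, 0.35, 0, 0, 0], [14, 0.35, 0, 0, 0], [16, 0.35, 0, 0, 0], [17.5, 0.35, 0, 0, 0], [18.7, 0.35, 0, 0, 0], [19.4, 0.35, 0, 0, 0], [19.7, 0.35, 0, 0, 0]])

```text
t: 3.65
eef_pos: [0.6039, -0.032, 0.0455]
ee_rot: [-0.902, 1.569, -2.942]
force: [0.6, -0.5, 0.2]
width: 0.0877
```

step_arm(deltas=[[0, 0, 0, 0, 0.3], [0, 0, 0, 0, 0.5], [0, 0, 0, 0, 0.7], [0, 0, 0, 0, 1], [0, 0, 0, 0, 1], [0, 0, 0, 0, 1], [0, 0, 0, 0, 1], [0, 0, 0, 0, 1], [0, 0, 0, 0, 1], [0, 0, 0, 0, 1]], squeeze=20)

```text
t: 4.48
eef_pos: [0.6045, -0.0321, 0.0466]
ee_rot: [1.883, 1.571, -0.158]
force: [0.0, 0.4, 1.1]
width: 0.0335
```

Run:
```python
from h import *
s,f,P=look("w2.png")
```

```text
t 4.4833 pos [ 0.6045 -0.0321  0.0466] rot [ 1.8831  1.5708 -0.1575] F [0.04 0.4  1.12] w 0.0335
```

View pics/w2.png

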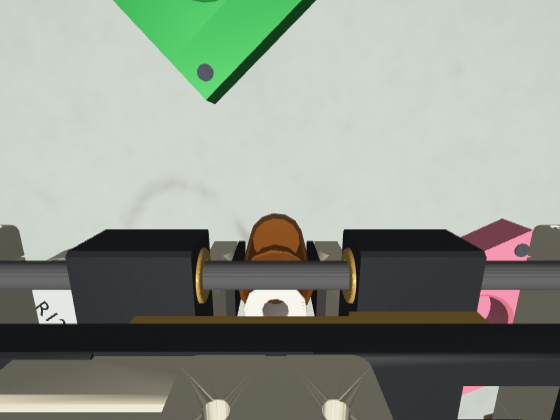

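The vial is held, body at (275,235), with its white rim and hole visible at (275,305) behind the bar. Next I'll measure its pose in the hand.

```bash
cat >> h.py <<'E'
def toolcloud(f):
    v,u=np.mgrid[:420,:560]; z=f["range_z"]
    P=np.stack([(u-f["cx"])/f["fx"]*z,(v-f["cy"])/f["fy"]*z,z],-1)
    M=f["hand_eye"]; return P@M[:3,:3].T+M[:3,3]
E
python3 - <<'E'
from h import *
s=get_state(); f=grab_frame("wrist"); T=toolcloud(f)
reg=np.zeros((420,560),bool); reg[285:320,235:315]=True
m=reg&(T[...,0]>-.045)&(T[...,0]<-.028)
v,u=np.nonzero(m); b=T[m]; print(len(b),v.min(),v.max(),u.min(),u.max()); print(b.mean(0),b.min(0),b.max(0),np.median(b,0))
save(f,"w2c.png",(215,200,335,330),5)
# body: cylinder fit to points x>-.02 
m=np.zeros((420,560),bool); m[210:262,240:312]=True
for a,c in((-.022,-.014),(-.014,-.006),(-.006,.004),(.004,.014),(.014,.03),(.03,.045)):
    k=m&(T[...,0]>a)&(T[...,0]<c)&(np.abs(T[...,2])<.012)&(T[...,1]>-.0)&(T[...,1]<.03); b=T[k]
    if len(b)>5:
        A=np.c_[2*b[:,1:],np.ones(len(b))]; x=np.linalg.lstsq(A,(b[:,1:]**2).sum(1),rcond=None)[0]
        print(a,c,len(b),b[:,1].max(),"fit",x[:2],np.sqrt(x[2]+x[0]**2+x[1]**2))
E
```

```text
1456 290 315 235 306
[-0.03698612  0.00393645 -0.00065867] [-0.04020926 -0.00709094 -0.01687588] [-0.0280385   0.01082804  0.01157261] [-0.03808533  0.00448389 -0.00071849]
-0.022 -0.014 514 0.018679196393778505 fit [ 0.00467704 -0.00020921] 0.013220422957093787
-0.014 -0.006 296 0.018589383966724743 fit [ 0.00183328 -0.00016649] 0.016407286600864338
-0.006 0.004 320 0.018768046771802598 fit [ 1.87503323e-03 -9.99554834e-05] 0.01637139989697152
0.004 0.014 261 0.01851929295117103 fit [ 0.00174444 -0.00010688] 0.016500329638981927
0.014 0.03 336 0.01865350427596508 fit [ 1.92557971e-03 -3.91222013e-05] 0.016331140132196772
0.03 0.045 266 0.020104310233997856 fit [ 0.00406247 -0.00028069] 0.014619185418991912
```

View pics/w2c.png

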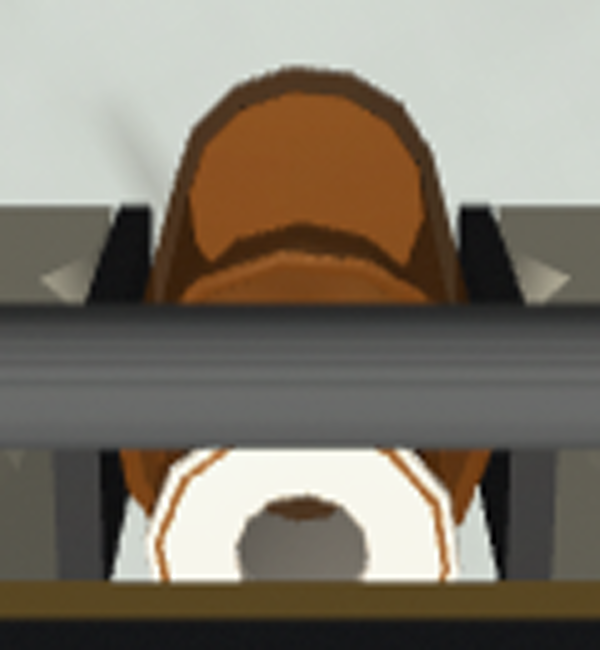

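step_arm(deltas=[[-1, 0, 0, 0, 1], [-3, 0, 0, 0, 1], [-6, 0, 0, 0, 1], [-9, -2, -0.8, 0, 1], [-12, -5, -2, 0, 1], [-12, -8.5, -3.2, 0, 1], [-12, -12, -4.5, 0, 1], [-12, -15.5, -5.8, 0, 1], [-12, -18.5, -6.8, 0, 1], [-12, -20.8, -7.7, 0, 1]])

```text
t: 5.42
eef_pos: [0.4519, 0.1317, 0.1674]
ee_rot: [-3.139, 1.57, 1.104]
force: [0.1, 0.4, -0.8]
width: 0.033
```

step_arm(deltas=[[0, 0, 0, 0, 1], [0, 0, 0, 0, 1], [0, 0, 0, 0, 1], [0, 0, 0, 0, 1], [0, 0, 0, 0, 1], [0, 0, 0, 0, 1], [0, 0, 0, 0, 1], [0, 0, 0, 0, 1], [0, 0, 0, 0, 1], [0, 0, 0, 0, 1]])

```text
t: 6.25
eef_pos: [0.4539, 0.1305, 0.1665]
ee_rot: [-0.414, 1.571, -2.455]
force: [-0.6, 0.2, -1.1]
width: 0.0334
```

Run:
```python
from h import *
s,f,P=look("w3.png"); np.savez("w3.npz",**f)
print([(m["conf"],m["extent"]) for m in boxes_of("stand_hole0","wrist")])
```

```text
t 6.25 pos [0.4539 0.1305 0.1665] rot [-0.4142  1.5706 -2.4551] F [-0.62  0.24 -1.05] w 0.0334
[(0.82, [439.6, 0.0, 560.0, 96.9]), (0.64, [205.7, 92.5, 345.7, 219.9])]
```

View pics/w3.png

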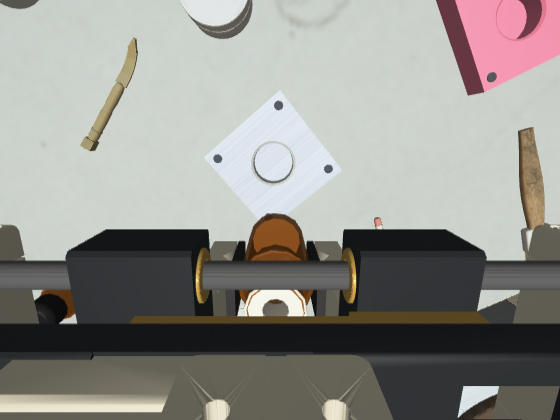

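Run:
```python
from h import *
f={k:v for k,v in np.load("w3.npz").items()}
g=cv2.cvtColor(f["pixels"],cv2.COLOR_RGB2GRAY)
save(f,"w3c.png",(200,85,350,235),5)
T=toolcloud(f)
# top plane
reg=np.zeros(g.shape,bool); reg[92:215,205:345]=True
h=T[...,0]; x0=.1665-.024
k=reg&(abs(h-x0)<.006); b=T[k]; print("plane x",np.median(b[:,0]),len(b))
c=np.cov(b[:,1:].T)
fl=reg&(h>x0+.010); fl[:135]=0;fl[195:]=0;fl[:,:245]=0;fl[:,305:]=0
v,u=np.nonzero(fl&(h<x0+.022)); print("floor px",u.min(),u.max(),v.min(),v.max(),len(u), np.median(h[fl&(h<x0+.022)]))
# outer corners of top via minAreaRect
m=(k).astype(np.uint8); cs,_=cv2.findContours(m,cv2.RETR_EXTERNAL,cv2.CHAIN_APPROX_NONE); cs=max(cs,key=cv2.contourArea)
print("rect px",cv2.minAreaRect(cs))
rc=cv2.minAreaRect((b[:,1:]*1e3).astype(np.float32)); print("rect tool mm",rc)
def pt(u,v,x):
    M=f["hand_eye"]; r=M[:3,:3]@np.array([(u-f["cx"])/f["fx"],(v-f["cy"])/f["fy"],1]); s=(x-M[0,3])/r[0]; return M[:3,3]+s*r
for x in (.1425,.1445): 
  print([pt(*p,x).round(4) for p in ((218,159),(328,169),(278,105),(273,162))])
```

```text
plane x 0.14172061905427027 8218
floor px 254 292 143 181 1183 0.15963390439295447
rect px ((271.743896484375, 160.80487060546875), (100.88825988769531, 100.7320785522461), 51.34019470214844)
rect tool mm ((40.13843536376953, -2.6725006103515625), (90.2080078125, 90.18859100341797), 50.24149703979492)
[array([ 0.1425,  0.0439, -0.053 ]), array([0.1425, 0.0349, 0.0483]), array([0.1425, 0.0909, 0.0019]), array([ 0.1425,  0.0412, -0.0026])]
[array([ 0.1445,  0.0438, -0.0534]), array([0.1445, 0.0346, 0.0486]), array([0.1445, 0.0911, 0.0019]), array([ 0.1445,  0.0411, -0.0026])]
```

View pics/w3c.png

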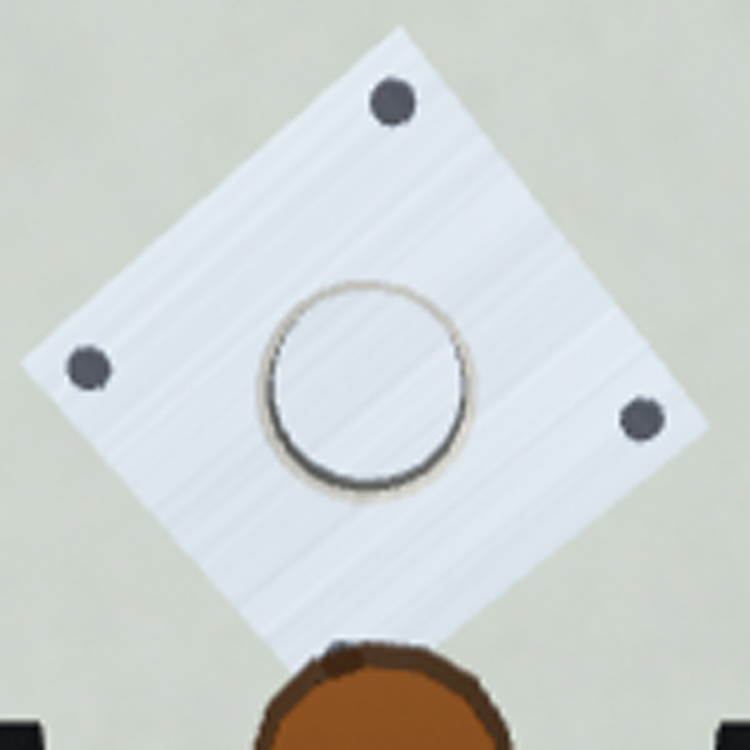

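step_arm(deltas=[[0, 1, -0.1, 0, 1], [0, 2.5, -0.24, 0, 1], [1, 3.8, -0.24, 0, 1], [3, 3.82, -0.24, 0, 1], [5, 3.82, -0.24, 0, 1], [6.5, 3.82, -0.24, 0, 1], [7.5, 3.82, -0.24, 0, 1], [8.2, 3.82, -0.24, 0, 1], [8.2, 3.82, -0.24, 0, 1], [8.2, 3.82, -0.24, 0, 1]])

```text
t: 7.18
eef_pos: [0.4894, 0.1156, 0.0848]
ee_rot: [0.766, 1.571, -1.274]
force: [-0.9, 1.2, -0.5]
width: 0.0332
```

Run:
```python
from h import *
s,f,P=look("w4.png"); np.savez("w4.npz",**f)
f2=grab_frame("scene"); save(f2,"s4.png",(200,180,310,290),5)
b=P@np.eye(3)
print(d([.4905-.0016*.892-.0000,.1147+.0016*.453,.0526],s))
T=toolcloud(f)
m=np.zeros((420,560),bool); m[210:262,240:312]=True
k=m&(T[...,0]>-.014)&(T[...,0]<.014)&(np.abs(T[...,2])<.012)&(T[...,1]>-.0)&(T[...,1]<.03); b=T[k]; print(b[:,1].max(),np.percentile(b[:,1],99))
```

```text
t 7.1833 pos [0.4894 0.1156 0.0848] rot [ 0.7661  1.5705 -1.2741] F [-0.9   1.15 -0.49] w 0.0332
[ 3.22 -0.02  0.03]
0.018696349688261803 0.018578174907344463
```

View pics/w4.png

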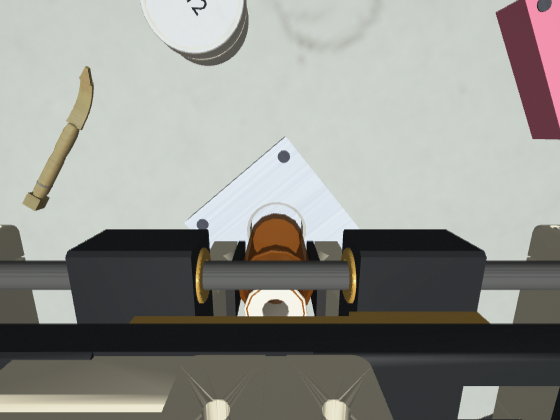

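View pics/s4.png

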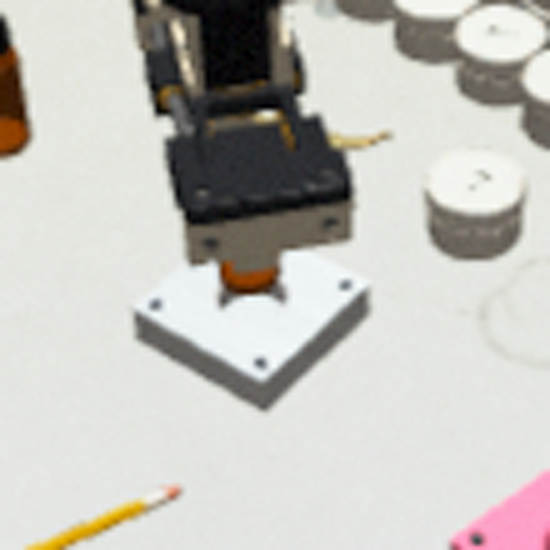

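The pocket rim (248–303, top row 203) is centred on the vial in the hand (275), so I can lower it.

step_arm(deltas=[[0.4, 0, 0, 0, 1], [0.8, 0, 0, 0, 1], [1.2, 0, 0, 0, 1], [1.5, 0, 0, 0, 1], [1.8, 0, 0, 0, 1], [2.1, 0, 0, 0, 1], [2.4, 0, 0, 0, 1], [2.7, 0, 0, 0, 1], [2.9, 0, 0, 0, 1], [3.1, 0, 0, 0, 1]])

```text
t: 8.12
eef_pos: [0.489, 0.1155, 0.0533]
ee_rot: [-0.349, 1.571, -2.39]
force: [-1.0, 0.6, -1.2]
width: 0.0332
```

step_arm(deltas=[[0.05, 0, 0, 0, 1], [0.1, 0, 0, 0, 1], [0.1, 0, 0, 0, 1], [0.1, 0, 0, 0, 1], [0.1, 0, 0, 0, 1], [0.1, 0, 0, 0, 1], [0.1, 0, 0, 0, 1], [0.1, 0, 0, 0, 1], [0.1, 0, 0, 0, 1], [0.1, 0, 0, 0, 1]])

```text
t: 8.95
eef_pos: [0.489, 0.1156, 0.0526]
ee_rot: [2.898, 1.571, 0.858]
force: [0.3, 0.3, -1.6]
width: 0.0332
```

Run:
```python
from h import *
s,f,P=look("w5.png")
```

```text
t 8.95 pos [0.489  0.1156 0.0526] rot [2.8982 1.5707 0.8576] F [ 0.32  0.32 -1.58] w 0.0332
```

View pics/w5.png

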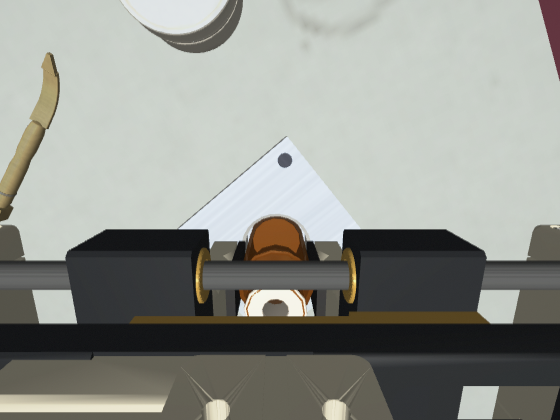

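step_arm(deltas=[[0.05, 0, 0, 0, 0.6], [0.05, 0, 0, 0, 0.5], [0, 0, 0, 0, 0.3], [0, 0, 0, 0, 0], [0, 0, 0, 0, 0], [0, 0, 0, 0, 0], [0, 0, 0, 0, 0], [-1, 0, 0, 0, 0], [-3, 0, 0, 0, 0], [-6, 0, 0, 0, 0]])

```text
t: 9.83
eef_pos: [0.4874, 0.1146, 0.1111]
ee_rot: [-0.57, 1.566, -2.611]
force: [0.9, 0.7, -0.3]
width: 0.0859
```

step_arm(deltas=[[-3, 0, 0, 0, 0], [-6, 0, 0, 0, 0], [-9, 0, 0, 0, 0], [-11, 0, 0, 0, 0], [-12, 0, 0, 0, 0], [-12, 0, 0, 0, 0], [-12, 0, 0, 0, 0], [-12, 0, 0, 0, 0], [-12, 0, 0, 0, 0], [-12, 0, 0, 0, 0]])

```text
t: 10.67
eef_pos: [0.4885, 0.1152, 0.2312]
ee_rot: [-0.541, 1.568, -2.581]
force: [0.3, -0.5, 0.3]
width: 0.0882
```

Run:
```python
from h import *
s,f,P=look("w6.png"); np.savez("w6.npz",**f,**{"s_"+k:v for k,v in s.items()}); T=toolcloud(f)
c=np.array([.4905,.1147])
m=(np.hypot(P[...,0]-c[0],P[...,1]-c[1])<.03)&(P[...,2]>.08); b=P[m]; t=T[m]
print(len(b),np.median(b,0),(b.min(0)+b.max(0))/2,np.median(t,0),(t.min(0)+t.max(0))/2,b.max(0)-b.min(0))
save(f,"w6c.png",(225,130,325,230),6)
```

```text
t 10.6667 pos [0.4885 0.1152 0.2312] rot [-0.5407  1.5683 -2.5814] F [ 0.34 -0.48  0.29] w 0.0882
16243 [0.51182772 0.10333839 0.32241571] [0.49951421 0.10575746 0.2064324 ] [-0.09120639  0.02627692  0.00034197] [0.02476461 0.01103204 0.00114014] [0.04189942 0.04180423 0.25282822]
```

View pics/w6.png

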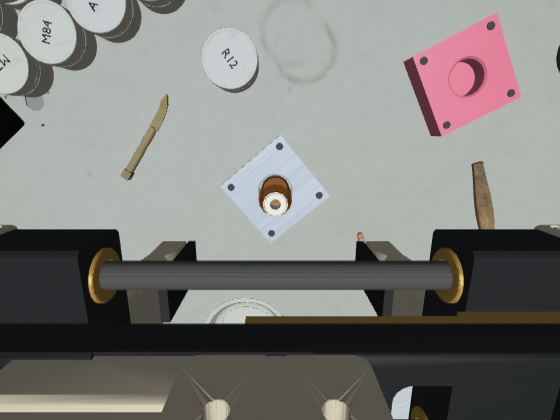

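View pics/w6c.png

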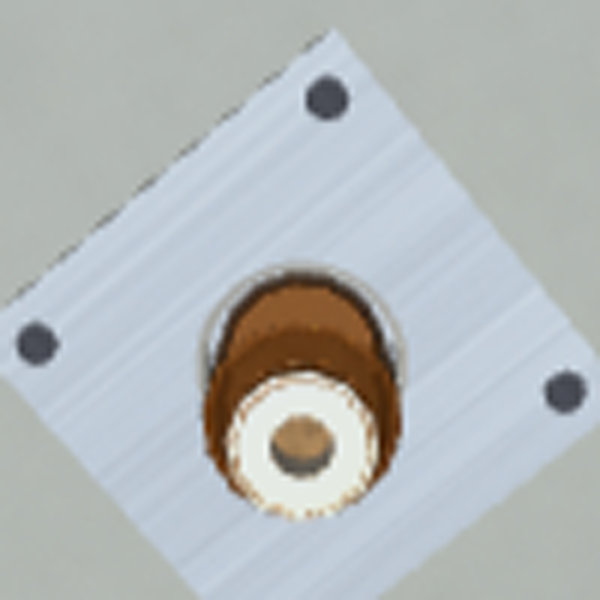

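The vial stands in the aluminium pocket, and its mouth is at wrist pixel (275.5,204). Now I'll fix the mouth position and approach the probe.

Run:
```python
from h import *
s=get_state(); f=grab_frame("wrist"); P=cloud(f,s); T=toolcloud(f)
px=f["pixels"].astype(int); hsv=cv2.cvtColor(f["pixels"],cv2.COLOR_RGB2HSV)
zz=P[...,2]; m=((zz>.080)&(zz<.098)&(np.hypot(P[...,0]-.4905,P[...,1]-.1147)<.02)).astype(np.uint8)
cs,_=cv2.findContours(m,cv2.RETR_EXTERNAL,cv2.CHAIN_APPROX_NONE); cc=max(cs,key=cv2.contourArea)
print(cv2.fitEllipse(cc),cv2.contourArea(cc)); 
k=m>0; print("rim world",np.median(P[k],0),((P[k].min(0)+P[k].max(0))/2).round(4),P[k].min(0),P[k].max(0)); print("tool",T[k].mean(0))
print(s["eef_pos"],s["ee_rot"])
M=c2w(f,s)
def pt(u,v,z):
    r=M[:3,:3]@np.array([(u-f["cx"])/f["fx"],(v-f["cy"])/f["fy"],1]); return M[:3,3]+(z-M[2,3])/r[2]*r
(e,_,_)=cv2.fitEllipse(cc); print("mouth by ray",pt(*e,.090), "via 275.5,204",pt(275.3,203.8,.09))
print("to above probe",d([.4690,-.2600,.231],s))
```

```text
((275.0622863769531, 203.1104278564453), (24.353364944458008, 25.60128402709961), 179.4316864013672) 488.0
rim world [0.49092061 0.11455546 0.09067602] [0.4905 0.1147 0.0864] [0.47868297 0.1029667  0.08005676] [0.50236837 0.12640091 0.09274596]
tool [ 0.14148447  0.00262717 -0.00066198]
[0.48863544 0.11531834 0.23146392] [-0.53783756  1.56878228 -2.57849463]
mouth by ray [0.49114132 0.11449352 0.09      ] via 275.5,204 [0.4904424  0.11459553 0.09      ]
to above probe [ 0.09 15.24 34.35]
```

step_arm(deltas=[[0, 1.5, 3.4, 0, 0], [0, 3, 6.8, 0, 0], [0, 4.6, 10.3, 0, 0], [0, 6.1, 13.7, 0, 0], [0, 7.6, 17.2, 0, 0], [0, 9.1, 20.6, 0, 0], [0, 10.7, 24, 0, 0], [0, 12.2, 27.5, 0, 0], [0, 13.7, 31, 0, 0], [0, 15.2, 34.3, 0, 0]])

```text
t: 11.6
eef_pos: [0.4686, -0.2611, 0.2323]
ee_rot: [-1.167, 1.57, 3.075]
force: [0.6, 1.0, -0.5]
width: 0.0877
```

step_arm(deltas=[[0, 0, 0, 0, 0], [0, 0, 0, 0, 0], [0, 0, 0, 0, 0], [0, 0, 0, 0, 0], [0, 0, 0, 0, 0], [0, 0, 0, 0, 0], [0, 0, 0, 0, 0], [0, 0, 0, 0, 0], [0, 0, 0, 0, 0], [0, 0, 0, 0, 0]])

```text
t: 12.43
eef_pos: [0.4693, -0.2589, 0.2326]
ee_rot: [2.004, 1.571, -0.037]
force: [-0.1, -0.5, 0.4]
width: 0.0876
```

Run:
```python
from h import *
s,f,P=look("w7.png"); print(s["q"].round(3)); T=toolcloud(f)
print([(m["conf"],m["extent"]) for m in boxes_of("probe_grip","wrist")])
zz=P[...,2]; m=((zz>.105)&(zz<.122)&(np.hypot(P[...,0]-.469,P[...,1]+.26)<.025)).astype(np.uint8)
cs,_=cv2.findContours(m,cv2.RETR_EXTERNAL,cv2.CHAIN_APPROX_NONE); cc=max(cs,key=cv2.contourArea)
e=cv2.fitEllipse(cc); print(e)
k=m>0; print(np.median(P[k],0),(P[k].min(0)+P[k].max(0))/2,T[k].mean(0))
M=c2w(f,s)
def pt(u,v,z):
    r=M[:3,:3]@np.array([(u-f["cx"])/f["fx"],(v-f["cy"])/f["fy"],1]); return M[:3,3]+(z-M[2,3])/r[2]*r
c=pt(*e[0],.114); print("cap",c); print(d([c[0],c[1],.088],s))
# rest foot rim
m=((zz>.002)&(zz<.012)&(np.hypot(P[...,0]-.469,P[...,1]+.26)<.045)); print("foot",(P[m].min(0)+P[m].max(0))/2,P[m].max(0)-P[m].min(0))
```

```text
t 12.4333 pos [ 0.4693 -0.2589  0.2326] rot [ 2.0036  1.5707 -0.0366] F [-0.13 -0.49  0.38] w 0.0876
[-0.138  0.138 -0.311 -0.    -1.122  1.24 ]
[(0.61, [265.7, 184.8, 289.0, 224.2])]
((276.3676452636719, 210.0865478515625), (25.884052276611328, 26.3911190032959), 9.27855396270752)
[ 0.47074801 -0.26030604  0.1150493 ] [ 0.47018725 -0.25987552  0.11302828] [0.11771371 0.00185352 0.0005531 ]
cap [ 0.47053444 -0.26014287  0.114     ]
[14.46  0.16  0.05]
foot [ 0.47112811 -0.25843584  0.00695061] [0.08240639 0.08358052 0.00989244]
```

View pics/w7.png

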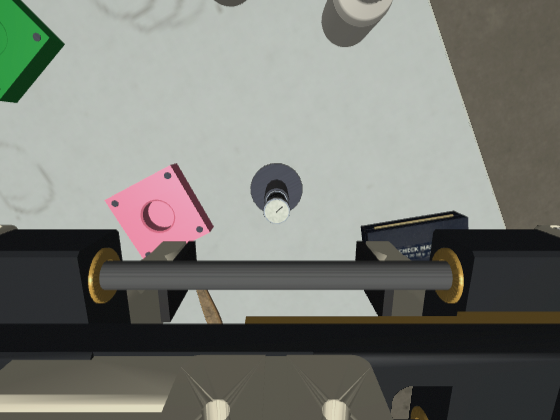

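The probe's dial cap is at (276,210), with the rest foot around (276,188). The position (0.4705,-0.260) and cap top at about 0.114 agree with the description. I'll descend and grip it.

step_arm(deltas=[[1.5, 0.16, 0.05, 0, 0], [4, 0.16, 0.05, 0, 0], [6.5, 0.16, 0.05, 0, 0], [9, 0.16, 0.05, 0, 0], [11, 0.16, 0.05, 0, 0], [12.5, 0.16, 0.05, 0, 0], [13.5, 0.16, 0.05, 0, 0], [14.1, 0.16, 0.05, 0, 0], [14.4, 0.16, 0.05, 0, 0], [14.4, 0.16, 0.05, 0, 0]])

```text
t: 13.37
eef_pos: [0.4706, -0.2604, 0.0885]
ee_rot: [-0.766, 1.571, -2.807]
force: [0.2, 0.4, -0.6]
width: 0.0875
```

step_arm(deltas=[[0, 0, 0, 0, 0.3], [0, 0, 0, 0, 0.6], [0, 0, 0, 0, 0.75], [0, 0, 0, 0, 1], [0, 0, 0, 0, 1], [0, 0, 0, 0, 1], [0, 0, 0, 0, 1], [0, 0, 0, 0, 1], [0, 0, 0, 0, 1], [0, 0, 0, 0, 1]], squeeze=25)

```text
t: 14.2
eef_pos: [0.4705, -0.2603, 0.0886]
ee_rot: [-0.632, 1.571, -2.673]
force: [-1.3, 0.7, 0.1]
width: 0.0264
```

Run:
```python
from h import *
s,f,P=look("w8.png"); save(f,"w8c.png",(215,200,335,330),5)
```

```text
t 14.2 pos [ 0.4705 -0.2603  0.0886] rot [-0.6324  1.5708 -2.673 ] F [-1.32  0.66  0.09] w 0.0264
```

View pics/w8c.png

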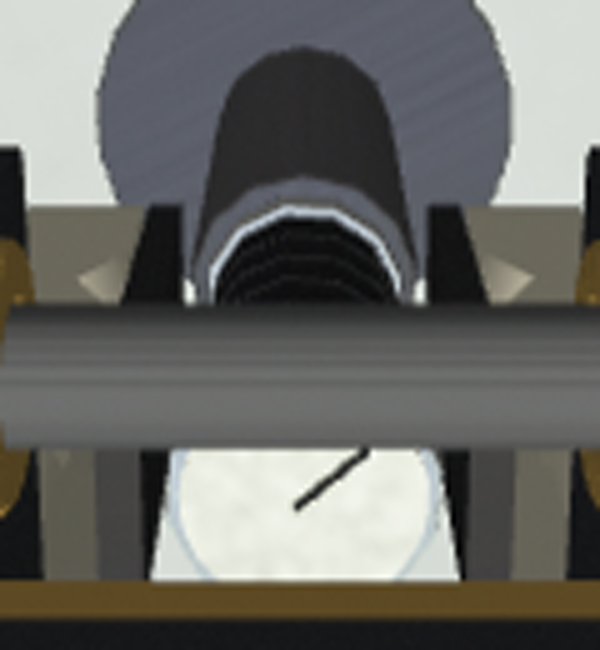

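Still closing (26 mm, with the grip 20 mm wide), so I'll let it finish.

step_arm(deltas=[[0, 0, 0, 0, 1], [0, 0, 0, 0, 1], [0, 0, 0, 0, 1], [0, 0, 0, 0, 1], [0, 0, 0, 0, 1], [0, 0, 0, 0, 1], [0, 0, 0, 0, 1], [0, 0, 0, 0, 1], [0, 0, 0, 0, 1], [0, 0, 0, 0, 1]])

```text
t: 15.08
eef_pos: [0.4704, -0.2603, 0.0885]
ee_rot: [-1.558, 1.571, 2.685]
force: [0.6, -0.1, -1.2]
width: 0.0212
```

Run:
```python
from h import *
s,f,P=look("w9.png"); save(f,"w9c.png",(215,200,335,330),5); T=toolcloud(f)
m=np.zeros((420,560),bool); m[285:318,235:315]=True
k=m&(T[...,0]>-.04)&(T[...,0]<-.018); b=T[k]; print(len(b),np.median(b,0),b.min(0),b.max(0))
```

```text
t 15.0833 pos [ 0.4704 -0.2603  0.0885] rot [-1.5577  1.5707  2.6849] F [ 0.57 -0.05 -1.25] w 0.0212
1994 [-0.02701107 -0.00097896 -0.00035648] [-0.03993904 -0.00895035 -0.01483956] [-0.02145948  0.00997944  0.01448451]
```

View pics/w9c.png

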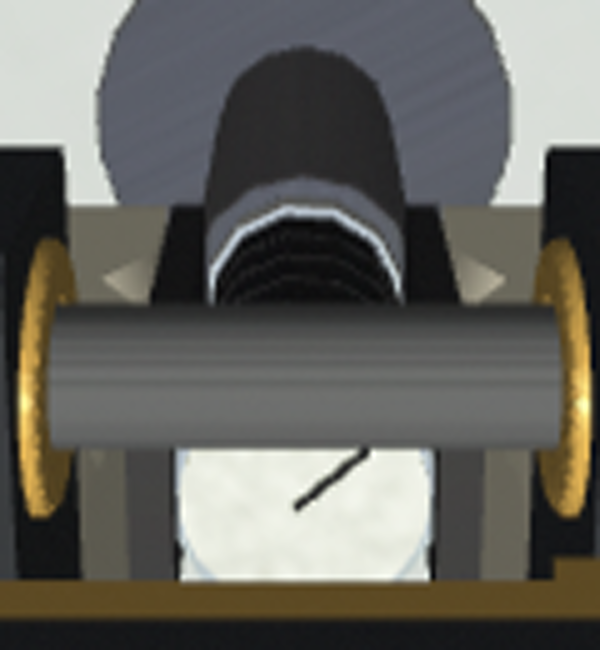

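step_arm(deltas=[[0, 0, 0, 0, 1], [0, 0, 0, 0, 1], [0, 0, 0, 0, 1], [0, 0, 0, 0, 1], [0, 0, 0, 0, 1], [0, 0, 0, 0, 1], [0, 0, 0, 0, 1], [0, 0, 0, 0, 1], [0, 0, 0, 0, 1], [0, 0, 0, 0, 1]])

```text
t: 15.97
eef_pos: [0.4704, -0.2603, 0.0886]
ee_rot: [-1.016, 1.571, -3.057]
force: [0.4, 0.1, -0.4]
width: 0.021
```

The width settles at 21.0 mm rather than 20, so the fingertips may be catching the collar's edge. I'll regrip 2 mm higher and compare.

step_arm(deltas=[[0, 0, 0, 0, 0.68], [0, 0, 0, 0, 0.68], [0, 0, 0, 0, 0.68], [-0.1, 0, 0, 0, 0.68], [-0.2, 0, 0, 0, 0.68], [-0.2, 0, 0, 0, 1], [-0.2, 0, 0, 0, 1], [-0.2, 0, 0, 0, 1], [-0.2, 0, 0, 0, 1], [-0.2, 0, 0, 0, 1]])

```text
t: 16.8
eef_pos: [0.4706, -0.2604, 0.0908]
ee_rot: [1.653, 1.57, -0.387]
force: [-0.2, 1.2, 1.7]
width: 0.0212
```

step_arm(deltas=[[0, 0, 0, 0, 1], [0, 0, 0, 0, 1], [0, 0, 0, 0, 1], [0, 0, 0, 0, 1], [0, 0, 0, 0, 1], [0, 0, 0, 0, 1], [0, 0, 0, 0, 1], [0, 0, 0, 0, 1], [0, 0, 0, 0, 1], [0, 0, 0, 0, 1]])

```text
t: 17.63
eef_pos: [0.4706, -0.2604, 0.0907]
ee_rot: [1.607, 1.57, -0.434]
force: [-0.6, 0.6, 4.4]
width: 0.0213
```

Run:
```python
from h import *
s,f,P=look("w10.png"); save(f,"w10c.png",(215,200,335,330),5)
g=grab_frame("scene"); save(g,"s10.png",(300,260,400,370),6)
print(get_state()["force"],get_state()["width"])
```

```text
t 17.6333 pos [ 0.4706 -0.2604  0.0907] rot [ 1.6069  1.5705 -0.4336] F [-0.61  0.56  4.4 ] w 0.0213
[-0.64699305 -0.33336778  4.27012488] 0.021464779224986293
```

View pics/w10c.png

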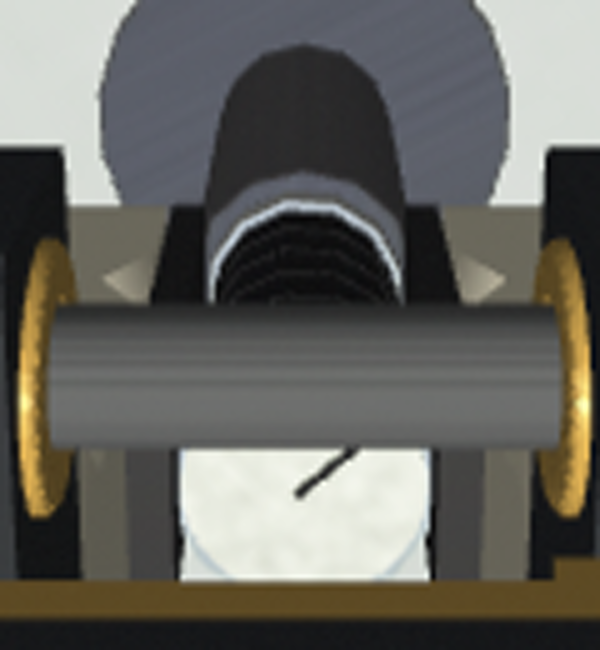

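View pics/s10.png

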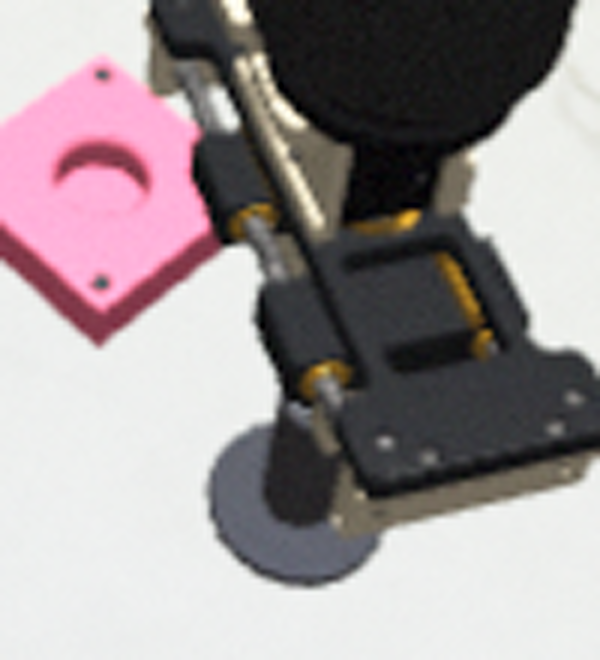

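step_arm(deltas=[[-0.2, 0, 0, 0, 1], [-0.6, 0, 0, 0, 1], [-1.2, 0, 0, 0, 1], [-2, 0, 0, 0, 1], [-3, 0, 0, 0, 1], [-4, 0, 0, 0, 1], [-5, 0, 0, 0, 1], [-6, 0, 0, 0, 1], [-7, 0, 0, 0, 1], [-8, 0, 0, 0, 1]])

```text
t: 18.57
eef_pos: [0.4704, -0.2603, 0.1718]
ee_rot: [1.88, 1.57, -0.161]
force: [-0.3, -0.3, -0.8]
width: 0.0214
```

step_arm(deltas=[[-0.5, 0, 0, 0, 1], [-1, 0, 0, 0, 1], [-1, 0, 0, 0, 1], [-1, 0, 0, 0, 1], [-1, 0, 0, 0, 1], [-1, 0, 0, 0, 1], [-1, 0, 0, 0, 1], [-1, 0, 0, 0, 1], [-1, 0, 0, 0, 1], [-1, 0, 0, 0, 1]])

```text
t: 19.4
eef_pos: [0.4704, -0.2603, 0.1804]
ee_rot: [-1.176, 1.57, 3.066]
force: [-0.4, -0.5, -0.8]
width: 0.0217
```

Run:
```python
from h import *
s,f,P=look("w11.png"); save(f,"w11c.png",(215,200,335,330),5); np.savez("w11.npz",**f)
g=grab_frame("scene"); save(g,"s11.png",(290,220,400,370),5)
```

```text
t 19.4 pos [ 0.4704 -0.2603  0.1804] rot [-1.1761  1.5705  3.0665] F [-0.42 -0.48 -0.76] w 0.0217
```

View pics/w11c.png

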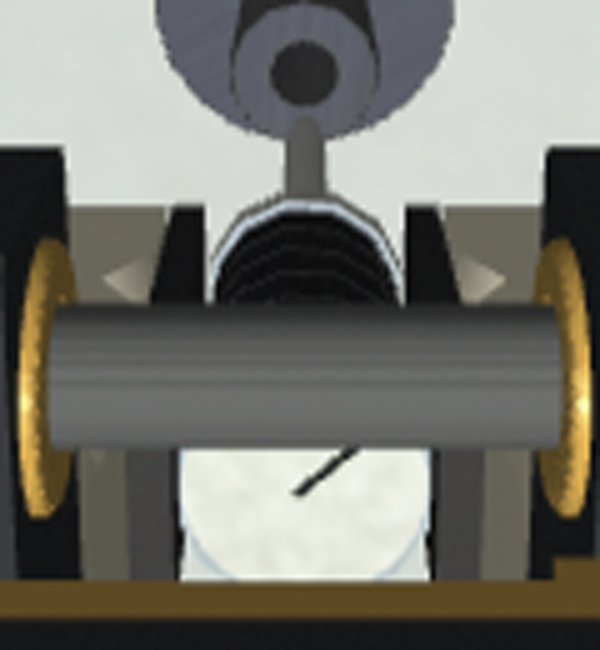

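View pics/s11.png

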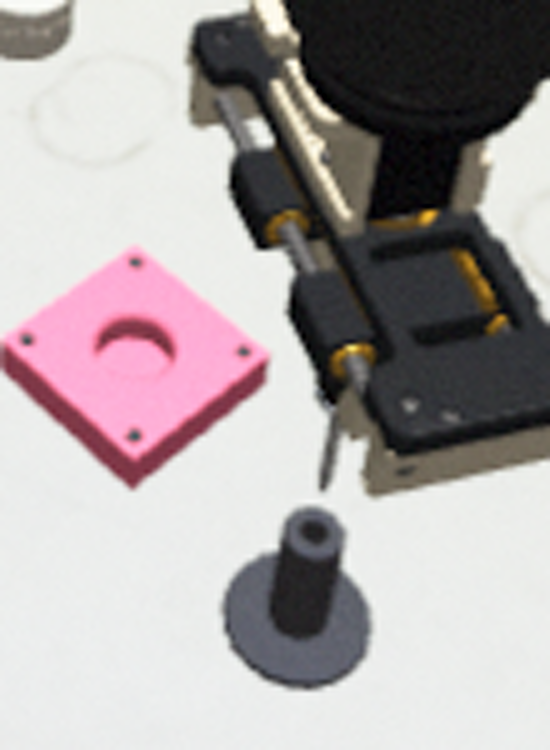

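The probe is out and held straight. The stem tip is at about (275.8,224) in the wrist view, with the bore at (276,215). Next is the tip offset in the tool frame.

Run:
```python
from h import *
f={k:v for k,v in np.load("w11.npz").items()}; T=toolcloud(f)
save(f,"w11d.png",(255,205,297,265),12)
for r in range(222,243,2):
    row=T[r,262:290]; k=(row[:,0]>.005)&(row[:,0]<.1)&(abs(row[:,2])<.005)
    u=np.nonzero(k)[0]+262
    if k.any(): print(r,u.min(),u.max(),row[k].mean(0).round(4))
M=f["hand_eye"]
def pt(u,v,x):
    r=M[:3,:3]@np.array([(u-f["cx"])/f["fx"],(v-f["cy"])/f["fy"],1]); return M[:3,3]+(x-M[0,3])/r[0]*r
print(pt(275.8,223.6,.0827))
```

```text
224 274 277 [ 0.0754  0.0018 -0.0002]
226 273 278 [ 0.0698  0.002  -0.0002]
228 272 279 [ 0.0662  0.0016 -0.0002]
230 272 279 [ 0.0614  0.0017 -0.0002]
232 272 279 [ 0.057   0.0017 -0.0002]
234 272 279 [ 0.0526  0.0017 -0.0002]
236 272 279 [ 0.0483  0.0018 -0.0002]
238 271 279 [ 0.021   0.0099 -0.0005]
240 267 284 [ 0.019   0.0094 -0.0002]
242 267 284 [ 0.0175  0.0088 -0.0002]
[ 8.27000000e-02 -1.49018313e-05  2.74485080e-05]
```

View pics/w11d.png

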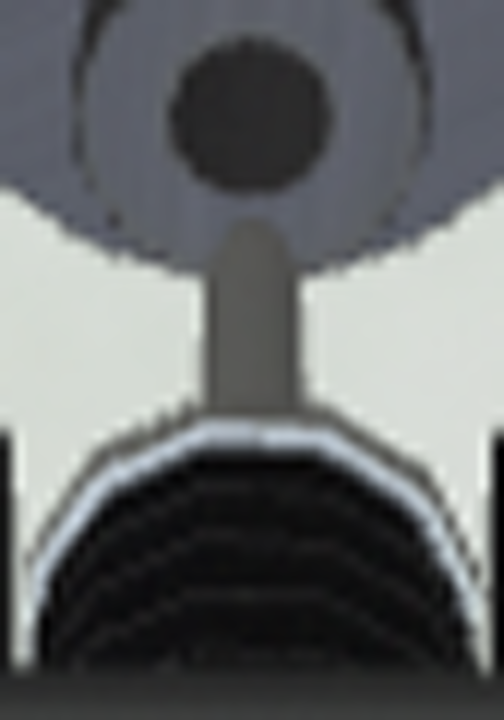

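step_arm(deltas=[[-1.5, -0.4, -0.9, 0, 1], [-3, -1.6, -3.6, 0, 1], [-4, -3.1, -7, 0, 1], [-4, -4.7, -10.6, 0, 1], [-4, -6.3, -14.2, 0, 1], [-4, -7.9, -17.8, 0, 1], [-4, -9.5, -21.4, 0, 1], [-4, -11.1, -25, 0, 1], [-4, -12.5, -28.4, 0, 1], [-4, -13.8, -31.4, 0, 1]])

```text
t: 20.33
eef_pos: [0.4894, 0.0845, 0.2209]
ee_rot: [2.557, 1.57, 0.518]
force: [0.9, 0.6, -0.0]
width: 0.0214
```

step_arm(deltas=[[0, -0.7, -1.6, 0, 1], [0, -1.1, -2.6, 0, 1], [0, -1.3, -2.93, 0, 1], [0, -1.3, -2.93, 0, 1], [0, -1.3, -2.93, 0, 1], [0, -1.3, -2.93, 0, 1], [0, -1.3, -2.93, 0, 1], [0, -1.3, -2.93, 0, 1], [0, -1.3, -2.93, 0, 1], [0, -1.3, -2.93, 0, 1]])

```text
t: 21.17
eef_pos: [0.4912, 0.1138, 0.2206]
ee_rot: [2.956, 1.571, 0.915]
force: [0.2, -0.3, 0.1]
width: 0.0212
```

Run:
```python
from h import *
s,f,P=look("w12.png"); save(f,"w12c.png",(235,180,315,270),7); np.savez("w12.npz",**f); T=toolcloud(f)
print(d([.4912,.1140,.220],s))
for r in range(222,238,3):
    row=T[r,262:290]; k=(row[:,0]>.03)&(row[:,0]<.09)&(abs(row[:,2])<.005)
    if k.any(): print(r,row[k].mean(0).round(4))
k=(abs(T[...,0]-(s["eef_pos"][2]-.09))<.004)&(np.hypot(T[...,1],T[...,2])<.02); b=T[k]; print(len(b),b.min(0),b.max(0),(b.min(0)+b.max(0))/2)
```

```text
t 21.1667 pos [0.4912 0.1138 0.2206] rot [2.9563 1.5707 0.915 ] F [ 0.21 -0.33  0.09] w 0.0212
[ 0.06 -0.01 -0.02]
225 [ 0.0721  0.0021 -0.0002]
228 [ 0.066   0.0017 -0.0002]
231 [ 0.0583  0.002  -0.0002]
234 [ 0.0527  0.0017 -0.0002]
237 [ 0.0458  0.0019 -0.0002]
459 [ 0.12787008 -0.01257173 -0.01258273] [0.13451368 0.01081598 0.01123301] [ 0.13119188 -0.00087787 -0.00067486]
```

View pics/w12c.png

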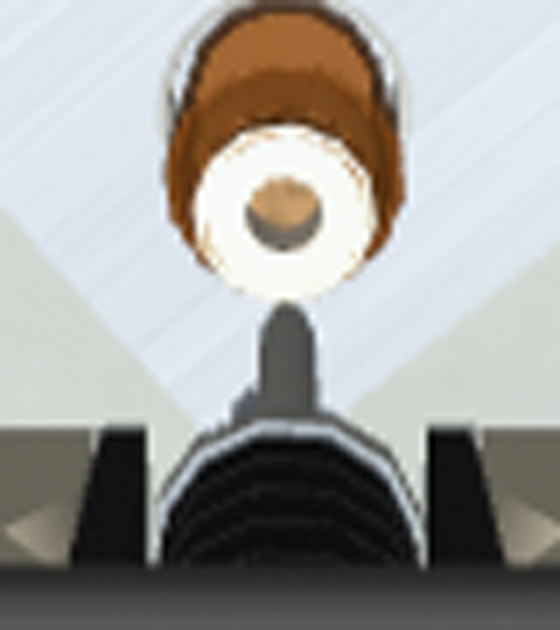

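Mouth and stem agree within about 0.6 mm (mouth at (275.5,210), tip at (275.8,224)). I'll go down to just above the mouth and check.

step_arm(deltas=[[0.8, -0.02, -0.04, 0, 1], [1.8, -0.02, -0.04, 0, 1], [2.7, -0.02, -0.04, 0, 1], [3.4, -0.02, -0.04, 0, 1], [3.9, -0.02, -0.04, 0, 1], [4.2, -0.02, -0.04, 0, 1], [4.4, -0.02, -0.04, 0, 1], [4.4, -0.02, -0.04, 0, 1], [4.4, -0.02, -0.04, 0, 1], [4.4, -0.02, -0.04, 0, 1]])

```text
t: 22.05
eef_pos: [0.4915, 0.1147, 0.1769]
ee_rot: [2.428, 1.57, 0.387]
force: [-0.0, -0.6, -0.2]
width: 0.0213
```

Run:
```python
from h import *
s,f,P=look("w13.png"); save(f,"w13c.png",(235,180,315,270),7)
```

```text
t 22.05 pos [0.4915 0.1147 0.1769] rot [2.4275 1.5701 0.387 ] F [-0.01 -0.58 -0.16] w 0.0213
```

View pics/w13c.png

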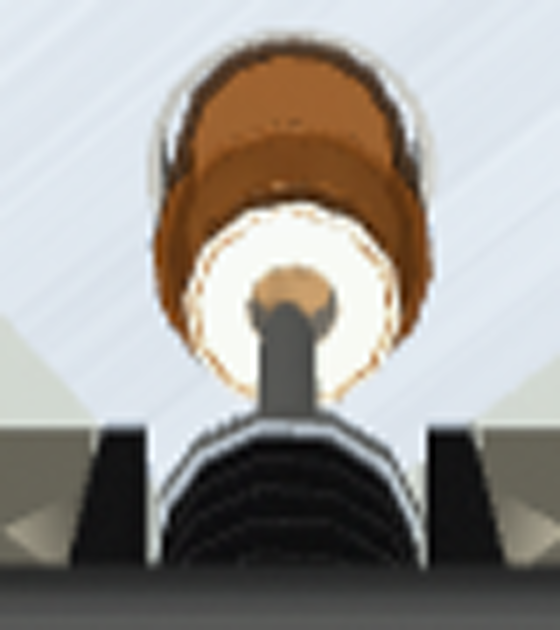

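The tip is over the opening (hole centre at crop col 292, stem at 287, about 0.5 mm). I'll correct and insert.

step_arm(deltas=[[0, 0, 0.05, 0, 1], [0.3, 0, 0.05, 0, 1], [0.6, 0, 0.05, 0, 1], [0.9, 0, 0.05, 0, 1], [1.2, 0, 0.05, 0, 1], [1.5, 0, 0.05, 0, 1], [1.8, 0, 0.05, 0, 1], [2.1, 0, 0.05, 0, 1], [2.4, 0, 0.05, 0, 1], [2.4, 0, 0.05, 0, 1]])

```text
t: 22.93
eef_pos: [0.4907, 0.114, 0.1518]
ee_rot: [-0.644, 1.57, -2.685]
force: [0.6, -0.0, -0.6]
width: 0.0213
```

Run:
```python
from h import *
s,f,P=look("w14.png"); save(f,"w14c.png",(235,180,315,330),5)
print((s["eef_pos"][2]-.1127)*100)
```

```text
t 22.9333 pos [0.4907 0.114  0.1518] rot [-0.6443  1.5698 -2.685 ] F [ 0.61 -0.01 -0.64] w 0.0213
3.913053010111503
```

View pics/w14c.png

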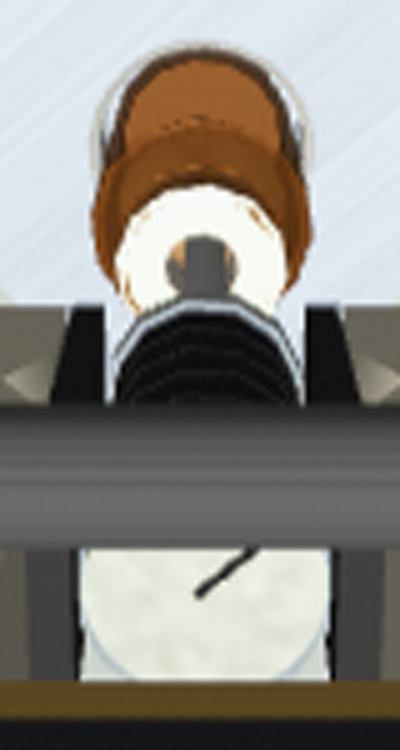

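The stem is inside with no contact force. I'll push on against the cork, slowly near the end.

step_arm(deltas=[[0.4, 0, 0, 0, 1], [0.8, 0, 0, 0, 1], [1.2, 0, 0, 0, 1], [1.6, 0, 0, 0, 1], [2, 0, 0, 0, 1], [2.4, 0, 0, 0, 1], [2.8, 0, 0, 0, 1], [3.1, 0, 0, 0, 1], [3.4, 0, 0, 0, 1], [3.6, 0, 0, 0, 1]])

```text
t: 23.82
eef_pos: [0.491, 0.1142, 0.1162]
ee_rot: [-0.497, 1.571, -2.538]
force: [1.6, -0.5, 1.9]
width: 0.0212
```

step_arm(deltas=[[0.05, 0, 0, 0, 1], [0.1, 0, 0, 0, 1], [0.15, 0, 0, 0, 1], [0.2, 0, 0, 0, 1], [0.25, 0, 0, 0, 1], [0.3, 0, 0, 0, 1], [0.32, 0, 0, 0, 1], [0.32, 0, 0, 0, 1], [0.32, 0, 0, 0, 1], [0.32, 0, 0, 0, 1]])

```text
t: 24.65
eef_pos: [0.491, 0.1142, 0.1133]
ee_rot: [-1.066, 1.571, -3.107]
force: [0.2, 0.1, 1.8]
width: 0.0212
```

Run:
```python
from h import *
s,f,P=look("w15.png"); save(f,"w15c.png",(235,180,315,330),5); T=toolcloud(f)
k=(np.abs(T[...,2])<.01); m=np.zeros((420,560),bool); m[215:262,240:312]=True
for r in range(226,250,2): print(r,T[r,276].round(4))
k=np.zeros((420,560),bool);k[290:315,262:290]=True; print(np.median(T[k],0))
```

```text
t 24.65 pos [0.491  0.1142 0.1133] rot [-1.0664  1.5707 -3.1071] F [0.18 0.15 1.76] w 0.0212
226 [0.0357 0.0124 0.0001]
228 [0.0342 0.0116 0.0001]
230 [0.0323 0.011  0.0001]
232 [0.0292 0.0107 0.0001]
234 [0.0254 0.0108 0.0001]
236 [0.0218 0.0108 0.0001]
238 [0.0206 0.01   0.0001]
240 [0.0179 0.0098 0.0001]
242 [0.0162 0.0093 0.0001]
244 [0.0125 0.0095 0.0001]
246 [0.0111 0.0089 0.0001]
248 [0.0087 0.0087 0.0001]
[-0.02447752 -0.00312613 -0.00015276]
```

View pics/w15c.png

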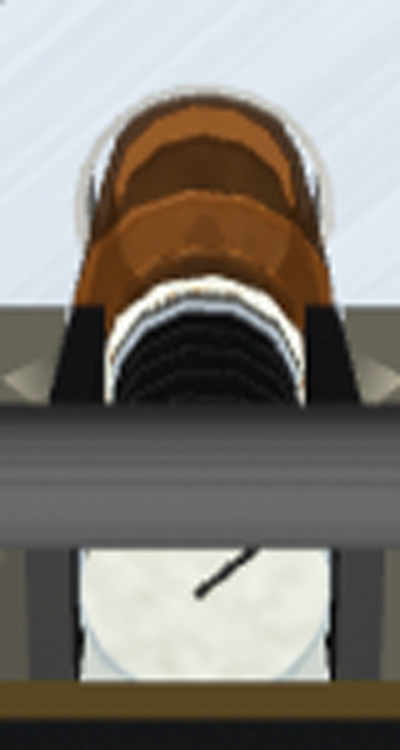

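step_arm(deltas=[[0.02, 0, 0, 0, 1], [0.03, 0, 0, 0, 1], [0.04, 0, 0, 0, 1], [0.05, 0, 0, 0, 1], [0.06, 0, 0, 0, 1], [0.07, 0, 0, 0, 1], [0.07, 0, 0, 0, 1], [0.07, 0, 0, 0, 1], [0.07, 0, 0, 0, 1], [0.07, 0, 0, 0, 1]])

```text
t: 25.53
eef_pos: [0.4911, 0.1142, 0.1128]
ee_rot: [2.486, 1.571, 0.445]
force: [0.1, -1.8, 3.9]
width: 0.0216
```

step_arm(deltas=[[0.02, 0, 0, 0, 1], [0.03, 0, 0, 0, 1], [0.04, 0, 0, 0, 1], [0.05, 0, 0, 0, 1], [0.05, 0, 0, 0, 1], [0.05, 0, 0, 0, 1], [0.05, 0, 0, 0, 1], [0.05, 0, 0, 0, 1], [0.05, 0, 0, 0, 1], [0.05, 0, 0, 0, 1]])

```text
t: 26.37
eef_pos: [0.4914, 0.1142, 0.1127]
ee_rot: [2.264, 1.57, 0.224]
force: [-0.6, -0.6, 7.6]
width: 0.0214
```

Run:
```python
from h import *
s,f,P=look("w16.png"); save(f,"w16c.png",(235,180,315,330),5)
```

```text
t 26.3667 pos [0.4914 0.1142 0.1127] rot [2.2641 1.5699 0.2238] F [-0.57 -0.57  7.63] w 0.0214
```

View pics/w16c.png

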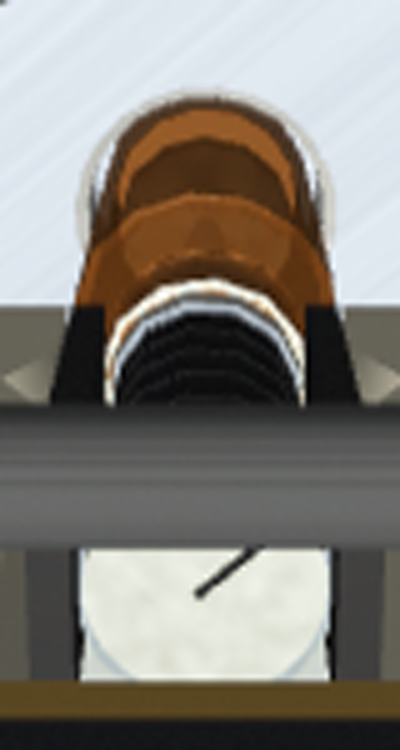

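The force climbs (4→8 N) while z stops at 0.1127, the predicted seated height. One more slight press, then let go and rise.

step_arm(deltas=[[0.03, 0, 0, 0, 1], [0.05, 0, 0, 0, 1], [0.05, 0, 0, 0, 1], [0.05, 0, 0, 0, 1], [0.05, 0, 0, 0, 1], [0.03, 0, 0, 0, 1], [0, 0, 0, 0, 1], [-0.03, 0, 0, 0, 1], [-0.03, 0, 0, 0, 1], [-0.03, 0, 0, 0, 1]])

```text
t: 27.25
eef_pos: [0.4912, 0.1142, 0.1127]
ee_rot: [2.261, 1.57, 0.221]
force: [-0.8, -0.2, 5.9]
width: 0.0216
```

step_arm(deltas=[[0, 0, 0, 0, 0.72], [0, 0, 0, 0, 0.65], [0, 0, 0, 0, 0.5], [0, 0, 0, 0, 0.3], [0, 0, 0, 0, 0], [0, 0, 0, 0, 0], [0, 0, 0, 0, 0], [0, 0, 0, 0, 0], [0, 0, 0, 0, 0], [0, 0, 0, 0, 0]])

```text
t: 28.08
eef_pos: [0.491, 0.1142, 0.1125]
ee_rot: [2.162, 1.571, 0.121]
force: [-0.2, 0.0, 0.1]
width: 0.0785
```

step_arm(deltas=[[-1, 0, 0, 0, 0], [-2, 0, 0, 0, 0], [-4, 0, 0, 0, 0], [-6, 0, 0, 0, 0], [-8, 0, 0, 0, 0], [-10, 0, 0, 0, 0], [-11, 0, 0, 0, 0], [-11, 0, 0, 0, 0], [-11, 0, 0, 0, 0], [-11, 0, 0, 0, 0]])

```text
t: 28.92
eef_pos: [0.4904, 0.114, 0.2218]
ee_rot: [-0.919, 1.57, -2.96]
force: [0.3, -0.6, -0.3]
width: 0.0873
```

Run:
```python
from h import *
s,f,P=look("w17.png"); save(f,"w17c.png",(225,130,335,240),6)
g=grab_frame("scene"); save(g,"s17.png",(180,160,320,280),5); Q=cloud(g)
for n,X in(("wrist",P),("scene",Q)):
    m=(np.hypot(X[...,0]-.4907,X[...,1]-.1145)<.016)&(X[...,2]>.128)&(X[...,2]<.15); b=X[m]
    print(n,len(b),np.median(b,0).round(4),((b.min(0)+b.max(0))/2).round(4), np.percentile(b[:,2],[5,50,95]))
```

```text
t 28.9167 pos [0.4904 0.114  0.2218] rot [-0.9193  1.5697 -2.9602] F [ 0.32 -0.64 -0.32] w 0.0873
wrist 722 [0.4901 0.1139 0.1373] [0.4894 0.1141 0.1353] [0.13558015 0.13727492 0.1383395 ]
scene 62 [0.4869 0.1096 0.1366] [0.4886 0.1112 0.1344] [0.13152706 0.13663908 0.1386778 ]
```

View pics/w17c.png

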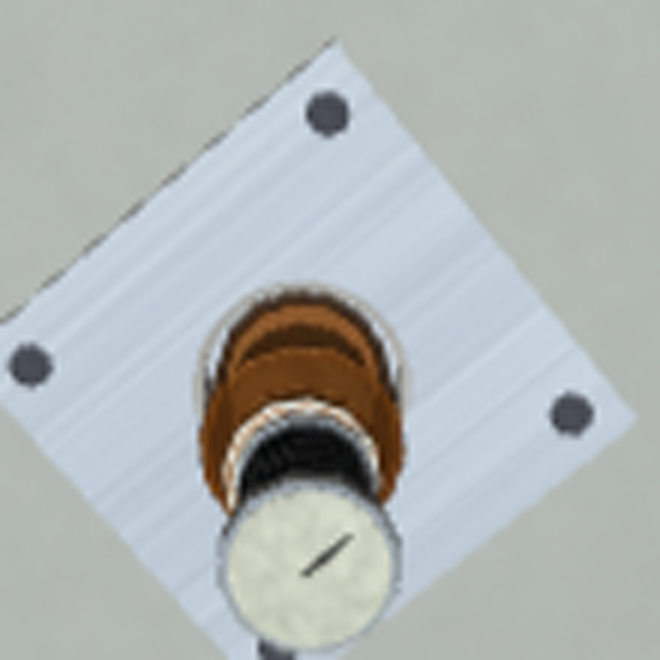

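View pics/s17.png

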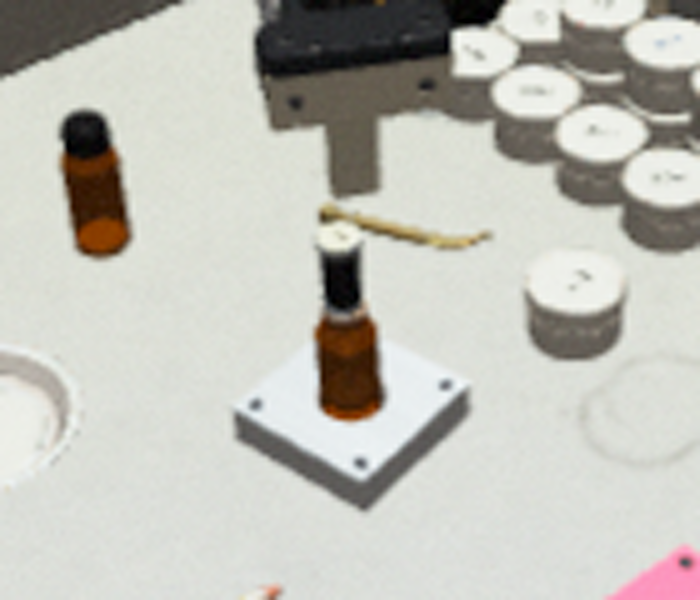

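Probe upright in the vial: the cap top reads 0.1368 m by wrist depth, which reads about 1 mm high, against 0.136 expected when seated. I'm handing in.

```bash
python3 -c "
from station import *
print(job_done())"
```

```text
the job is handed in; nothing more can be done
None
```

The open vial is in the aluminium stand's pocket with the probe upright in it, and I handed the job in at about 29 s. No verdict was reported.

- **Order and handling:** I set the vial down and released it. Then I drew the probe from the rest tube and pushed it through the opening until the collar met the mouth. The look-alike stands, the stoppered vial and the tin were not touched.
- **Vial check:** after I let go, the mouth measured within about 1 mm of 90 mm above the table, which matches a vial fully down in the pocket.
- **Probe check:** the arm stopped at the predicted seated height while the push rose to about 8 N, then I released. The dial top measured 136.6 to 137.3 mm against 136 mm expected. The cameras read about 1 mm high here, so the collar is seated as far as I can tell.
- **What disagreed:** the fingers read about 21 mm on the 20 mm black grip, even after regripping 2 mm higher. The probe did not slip during the lift or insertion. The scene camera put the probe axis about 3 to 4 mm off from the wrist camera. I trusted the wrist camera.
- **Not checked:** I could not see how far the cork disc was pushed.

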